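# Seat the drive collar on the dough machine's spindle flats and hold it down

## Task

Take the metal drive collar off its storage post and push it all the way down on the dough machine's spindle against the spring, with its set screw pointing at the screwdriver guide; it only goes down when its slot meets the two flats of the spindle, so find the flats by touch or by eye and turn the spindle as needed. Finish while still holding the collar fully down in that position, ready for somebody to tighten the screw, and leave the jar, the muffin tin and the pastry cutter alone.

Things in the scene. Friction and masses are not known exactly. Their poses are not given: they have to be found in the camera images.
- mixer: White base of a dough machine, bowl removed, fixed. Origin: on the spindle axis at table height, z up. Flat deck 85 mm above the table, reaching x = -100 to +130 mm, y = -100 to +100 mm; rear hump at x = +80 to +130 mm, 26 mm above the deck. On the deck, in front (-x) of the spindle: the screwdriver guide.
- spindle_top (a point): Centre of the top end of the upright steel spindle, 60 mm above the deck; axes as the mixer's, not turning with it. Spindle: 24 mm diameter, two parallel full-length flats 16 mm apart; top 5 mm tapered to 0.72 of the size. Turns either way, stiff (0.06 N m), stays where left. Which way the flats face is not reported and varies: jaws close to 16 mm across the flats, 24 mm across the round.
- guide (a point): Screwdriver guide: aluminium block on the mixer's deck, 26 mm long, 34 mm wide, 26 mm tall, with an open 16 mm wide channel on top, pointing at the spindle axis. This point: the middle of the channel's floor, 85 mm in front (mixer -x) of the spindle axis, 12 mm above the deck.
- ejector (a joint): The spring sleeve round the foot of the spindle, a grey plastic ring of 40 mm diameter: travel downwards in m, 0 free (its top 18 mm above the deck) to 0.010 at its stop (top 8 mm above the deck). The spring takes 3 N to start and 9 N at the stop and lifts the collar again when let go.
- collar: Loose aluminium drive collar, 46 mm diameter, 30 mm tall, about 0.14 kg. Origin: centre of its underside, z up. Through slot 18.4 mm (its x) by 26.4 mm (its y): the slot's flat walls face along x and pass over the spindle's flats, either way round, 1.2 mm spare each side (about 8 degrees of play). Set screw sticks out at -x. At the start it sits round the rack's post, on the wooden block.
- screw (a point): Outer end of the collar's set-screw head, a dark steel stub of 12 mm diameter standing 4 mm out of the collar's side: 27 mm from the collar's axis towards its -x, 15 mm above its underside.
- rack: Dark wooden block, 100 x 100 x 25 mm, fixed to the table, with an upright steel post of 12 mm diameter at its centre whose rounded tip is 76 mm above the table. Origin: centre of its underside.
- jar: Bystander: glass storage jar, 100 mm in diameter, 170 mm tall; origin at the centre of its underside.
- muffin_tin: Bystander: muffin tin with six muffins, 180 x 270 x 48 mm with two end lugs; origin at the centre of its underside.
- cutter: Bystander: steel pastry cutter, a ring 60 mm in diameter and 40 mm tall; origin at the centre of its underside.
Things that resemble listed ones, but are neither listed nor needed, are in the scene too. What is shaped like the collar but purple or turquoise is not meant.

How it is judged:
On the way, in this order (a step that is already met when the one before it is completed fails the run):
1. the collar is lifted clear of its post (z of collar in the frame of rack above 0.078 m), for 0.1 s.
2. the collar has slid down over the spindle's flats, at least 15 mm below the spindle's top (z of collar in the frame of spindle_top below -0.015 m and horizontal distance between collar and spindle_top below 0.005 m), for 0.1 s.
At the end, for the whole second after the job is handed in: Fingers hold the collar (over 2 N): spring sleeve pressed at least 7 mm, collar underside under 11.5 mm above the deck, centred within 4 mm of the spindle axis, upright within 0.1 rad, still, set-screw head within 7.5 mm to either side of the line to the guide (about 16 degrees) (value of joint ejector above 0.007 m and z of collar in the frame of mixer below 0.0965 m and horizontal distance between collar and spindle_top below 0.004 m and angle between collar's own z axis and vertical below 0.1 rad and x of screw in the frame of mixer below -0.02 m and y of screw in the frame of mixer between -0.0075 and 0.0075 m and contact force between the fingers and collar above 2 N and linear speed of collar below 0.02 m/s); the arm keeps its last pose, push and grip.
It fails at once if the jar is moved more than 30 mm (distance of jar from where it was at the start of the episode above 0.03 m).
It fails at once if the muffin tin is moved more than 30 mm (distance of muffin_tin from where it was at the start of the episode above 0.03 m).
It fails at once if the pastry cutter is moved more than 30 mm (distance of cutter from where it was at the start of the episode above 0.03 m).
It also fails if it takes over 72 s, if anything falls off the work surface, if the arm or the gripper's body presses on something with over 40 N, if the wrist force passes 120 N, or if a joint passes its speed limit or range.

## Robot

A 6-joint arm with a two-finger parallel gripper is mounted at the origin on the work surface. World frame = base frame: x ahead of the robot, y to its left, z up, the work surface at z = 0. Lengths are in m, angles in rad, forces in N, time in s.
With the tool pointing down it reaches from about 0.375 to 0.9 m from the base axis. Payload 3.1 kg.
Tool frame: the origin (TCP) lies midway between the tips of the shut fingers; the grasp point (between the pads) lies 19 mm behind it; z points along the fingers, y is the line along which they close (so a half turn about z gives the same grasp; the last joint's range is limited). The gripper opens to 85 mm and grips with 20 to 120 N. Pads are 22 mm wide; open, the fingers measure 114 mm over their backs; the gripper's body (76 mm by 85 mm) begins 54 mm behind the grasp point. The pads swing forward as they close: fully open they stand 13 mm farther back than shut.
Start: joints at [-1.369, 0.527, 1.433, -0, 1.181, -0.178], TCP at [0.232, -0.58, 0.231] pointing down, gripper open.
Joint ranges: [-3.08, 3.08], [-0.75, 2.2], [0.22, 2.44], [-1.43, 4.57], [0, 2.65], [-2.85, 2.85]. Speed limits (rad/s): [2.79, 2.79, 3.14, 3.14, 3.14, 3.14].

## Interface

Orientations are given as a unit quaternion [x, y, z, w].
In Python, from station import status, imaging, order gives the robot as it stands.
- The arm moves only by the tool play_rows, never from a script. Its argument "plan" is a list of rows, each a list of 7 numbers: the finger opening in mm, from 0 to 85.4, then the shift along the tool's x, y, z in units of 50 mm (1.0 is 50 mm), then the turn, a rotation vector about the tool's x, y, z in units of 8 degrees (1.0 is 8 degrees). In form: [[fingers, tx, ty, tz, rx, ry, rz], ...]. A call has 1 to 12 rows; each row shifts and turns the commanded pose from where the row before left it, along the tool's axes as they then stand; what a row does not reach is not made up. A row lasts 1/10 s, in which the tool goes at most 50 mm and 8.59 degrees, less where a joint would pass 70% of its speed; a pose out of reach is approached as far as the arm can. A call is refused whole if a number of a shift passes 1 or a number of a turn 1, either way. A call with a gripper value outside its range is refused whole. The fingers move at their own pace and stop on an object; "grip_force" is the grip in N (left out, the last holds). Time passes only in rows, so rows that do not move let the fingers close. It gives the time, the measured TCP pose, the force, the opening and the grip force at its end, in the units of the state.
- status.state(): the state, without advancing time (a new reading comes with each control period).
- imaging.read_camera(name): name is "side" or "top"; returns (picture, depth): 384x512x3 uint8, red, green, blue; 384x512 float32, m along the optical axis (not along the pixel's ray), 0 where there is no reading.
- imaging.camera_model(name): a dict with "K" (3x3 intrinsics, pixels), "camera_from_world" (4x4, takes a point from world to camera coordinates). Camera axes: x right, y up, looking along -z (the intrinsics and any distortion apply to the point x, -y, -z); pixel columns grow to the right and rows downward; lengths in m; the calibration is good to about 2 mm. A picture is of the moment at which its call begins. camera_model takes no time and is no camera call.
- order.finish_job(): hands the job in; it is judged then, once.
The state is a dict: "t": time; "joints": joint angles; "qvel": joint speeds; "joint_efforts": joint torques, N m; "tool_pos": TCP position; "tcp_rot": TCP orientation; "ft_force": force on the tool from outside, world axes, zero at the start; "torque": the same for the moment, N m; "grip_width": opening from 0.0 (shut) to 1.0 (fully open); "gripper_force": force on a finger pad.
Only numpy, scipy, OpenCV 4.12 (cv2) and the standard library are available. Lean on these libraries where they do the work, as an engineer would, in place of code of your own. Each camera call takes 0.05 s, during which the arm holds its last target. There are 200 camera calls.

## Working session

There is one attempt and no reset: what is moved stays moved. The work goes in short steps, Python scripts to look and compute and a tool call to move; the robot and the scene stay as the last step left them, time stands still between calls to the robot, and variables do not carry over. Pictures are saved under pics/ and viewed, at most 10 in all, crops included, and the job is handed in when it is done.

Besides the shell and the picture viewer there is one more tool, called after "Request:" as name(argument=value, ...), one argument or row to a line, values as JSON. play_rows: Moves the arm, as the interface text tells. Its arguments: {"type":"object","properties":{"plan":{"type":"array","items":{"type":"array","items":{"type":"number"}}},"grip_force":{"type":"number"}},"required":["plan"]}

```bash
mkdir -p pics; cat > h.py <<'E'
import numpy as np, cv2
from station import status, imaging, order
def grab(n,tag):
    p,d=imaging.read_camera(n); np.savez(f'pics/{tag}.npz',p=p,d=d); cv2.imwrite(f'pics/{tag}.png',p[:,:,::-1]); return p,d
def ray(n,u,v):
    m=imaging.camera_model(n); K=np.array(m['K']);T=np.linalg.inv(np.array(m['camera_from_world']))
    dist=np.array(m.get('dist',m.get('distortion',np.zeros(5))),float)
    x,y=cv2.undistortPoints(np.array([[[u,v]]],float),K,dist)[0,0]
    return T[:3,3],T[:3,:3]@np.array([x,-y,-1])
def pt(n,u,v,depth): o,d=ray(n,u,v); return o+d*depth
def atz(n,u,v,z): o,d=ray(n,u,v); return o+d*(z-o[2])/d[2]
def proj(n,P):
    m=imaging.camera_model(n); K=np.array(m['K']);T=np.array(m['camera_from_world'])
    c=(T@np.r_[P,1])[:3]; c=np.array([c[0],-c[1],-c[2]])
    return (K@(c/c[2]))[:2]
E
python3 - <<'E'
from h import *
a,_=grab('top','t0');b,_=grab('side','s0')
for n in('top','side'):
    m=imaging.camera_model(n);print(m)
print(status.state())
E
```

```text
{'K': array([[358.67070737,   0.        , 257.34100278],
       [  0.        , 358.67070737, 189.47327413],
       [  0.        ,   0.        ,   1.        ]]), 'camera_from_world': array([[ 0.01423208, -0.99989501, -0.00272468,  0.12064339],
       [ 0.99289053,  0.01381022,  0.11822722, -0.61370918],
       [-0.11817718, -0.00438793,  0.99298283, -1.02699549],
       [ 0.        ,  0.        ,  0.        ,  1.        ]])}
{'K': array([[399.87151793,   0.        , 259.06520301],
       [  0.        , 399.87151793, 191.66093476],
       [  0.        ,   0.        ,   1.        ]]), 'camera_from_world': array([[-0.75447148, -0.65630474,  0.00607147,  0.54091839],
       [ 0.46129445, -0.52366673,  0.71622663, -0.28696556],
       [-0.46688351,  0.54317331,  0.69784135, -1.04838206],
       [ 0.        ,  0.        ,  0.        ,  1.        ]])}
{'t': 0.1, 'joints': array([-1.36848890e+00,  5.28390875e-01,  1.43375957e+00,  5.88737386e-06,
        1.18139294e+00, -1.78517993e-01]), 'qvel': array([-1.17762065e-03, -3.92517615e-03, -2.36491676e-03, -2.41696856e-05,
       -9.50253506e-04,  1.47653678e-04]), 'joint_efforts': array([-8.08609566e-04, -4.43308353e+01, -1.78584892e+01, -1.17359291e-04,
        3.89387380e-03, -6.06343860e-06]), 'tool_pos': array([ 0.23219348, -0.57958626,  0.23042525]), 'tcp_rot': array([ 9.81925952e-01,  1.89262973e-01, -8.87942194e-06, -9.75330886e-04]), 'ft_force': array([-0.14207015, -0.36872768, -0.17537333]), 'torque': array([0.01461874, 0.00725109, 0.01350472]), 'gripper_force': 0.0, 'grip_width': 0.9993947249129466}
```

View pics/t0.png

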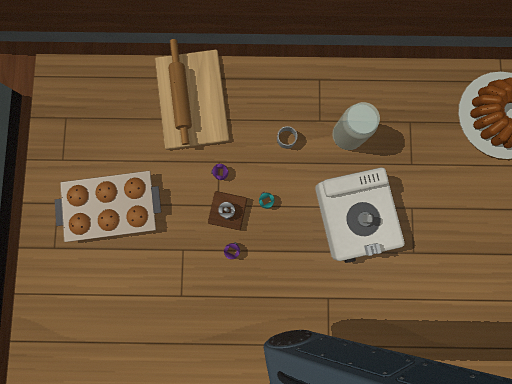

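View pics/s0.png

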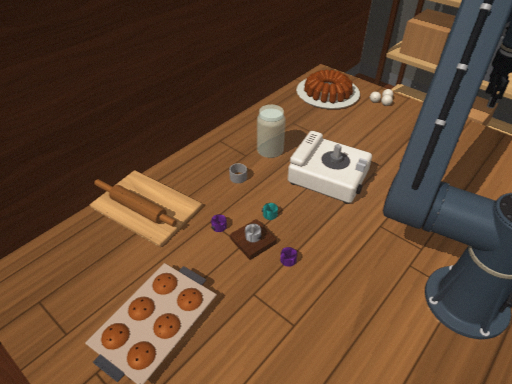

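Collar-like things in the top view: purple at (220,172) and (232,251), turquoise at (266,200), and silver on the dark block's post at (227,210). The silver one fits: it is aluminium and sits round the post. The mixer spindle is at about (366,219) and the guide at about (375,249). I'll confirm these in enlarged crops.

```bash
python3 - <<'E'
from h import *
t=cv2.imread('pics/t0.png');s=cv2.imread('pics/s0.png')
f=lambda im,u,v,w,h:cv2.resize(im[v:v+h,u:u+w],(400,300),interpolation=cv2.INTER_CUBIC)
# scales: 40x30 ->x10 ; 80x60 -> x5 ; 
m=np.vstack([np.hstack([f(t,207,195,40,30),f(t,325,200,80,60)]),np.hstack([f(s,233,218,40,30),f(s,305,135,80,60)])])
cv2.imwrite('pics/m0.png',m)
d=np.load('pics/t0.npz')['d']; 
for (u,v) in [(227,210),(222,207),(232,213),(215,220),(366,219),(350,219),(340,240),(375,249)]:
    print(u,v,d[v,u],pt('top',u,v,d[v,u]).round(4))
d=np.load('pics/s0.npz')['d']
for (u,v) in [(253,227),(248,231),(253,245),(338,147),(338,155)]:
    print(u,v,d[v,u],pt('side',u,v,d[v,u]).round(4))
E
```

```text
227 210 1.0241848 [0.5479 0.2149 0.069 ]
222 207 1.054307 [0.5582 0.2324 0.04  ]
232 213 1.0377282 [0.5403 0.2015 0.0544]
215 220 1.0660794 [0.5204 0.2539 0.0237]
366 219 0.9479665 [ 0.5249 -0.1595  0.1414]
350 219 1.0041008 [ 0.5265 -0.1315  0.0851]
340 240 0.9970289 [ 0.4679 -0.1027  0.0854]
375 249 0.97941124 [ 0.4452 -0.1946  0.1   ]
253 227 1.1323196 [0.5465 0.2228 0.0719]
248 231 1.1434593 [0.5569 0.2328 0.0551]
253 245 1.14275 [0.5273 0.2447 0.0271]
338 147 1.2770116 [ 0.5228 -0.1596  0.1464]
338 155 1.2989643 [ 0.519  -0.162   0.1142]
```

View pics/m0.png

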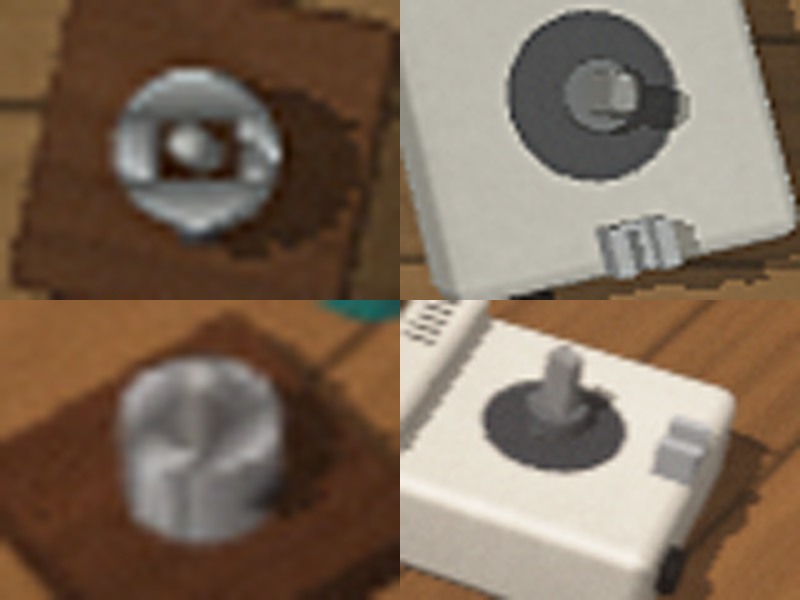

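The crop confirms the target: a silver collar round the post, with its dark screw stub at about (226,218.5), facing world -x. The guide is at about (372.6,249) and the spindle base at about (363,218.6). Next I'll fit the poses numerically.

```bash
cat >> h.py <<'E'
def cloud(n,tag,box):
    d=np.load(f'pics/{tag}.npz')['d']; m=imaging.camera_model(n);K=np.array(m['K']);T=np.linalg.inv(np.array(m['camera_from_world']))
    v,u=np.nonzero(d>0); z=d[v,u]
    P=np.stack([(u-K[0,2])/K[0,0]*z,-(v-K[1,2])/K[1,1]*z,-z],1)@T[:3,:3].T+T[:3,3]
    lo,hi=np.array(box).T; k=np.all((P>lo)&(P<hi),1); return P[k]
def yaw():
    q=status.state()['tcp_rot']; return 2*np.arctan2(q[1],q[0])
def todo(x,y,z,psi):
    """shift in tool axes (units) and yaw turn (units) to reach, tool assumed down"""
    s=status.state();c=yaw();D=np.array([x,y,z])-s['tool_pos']
    a=(psi-c+np.pi)%(2*np.pi)-np.pi
    print('pos',s['tool_pos'].round(4),'yaw',round(np.degrees(c),2),'turn rz units',round(-np.degrees(a)/8,2),
     'shift cur axes',(np.array([D@[np.cos(c),np.sin(c),0],D@[np.sin(c),-np.cos(c),0],-D[2]])/.05).round(3),
     'shift in final axes',(np.array([D@[np.cos(psi),np.sin(psi),0],D@[np.sin(psi),-np.cos(psi),0],-D[2]])/.05).round(3))
E
python3 - <<'E'
from h import *
for n,tag in(('top','t0'),('side','s0')):
    print(n)
    M=cloud(n,tag,[(.35,.7),(-.33,-.02),(.08,.12)]); r=cv2.minAreaRect(M[:,:2].astype(np.float32)*1000); print('mixer',r)
    S=cloud(n,tag,[(.47,.58),(-.22,-.11),(.125,.17)]); print('spindle',len(S),S.mean(0).round(4),S.min(0).round(4),S.max(0).round(4)); print(cv2.minAreaRect(S[:,:2].astype(np.float32)*1000))
    G=cloud(n,tag,[(.41,.48),(-.24,-.13),(.098,.12)]); print('guide',len(G),G.mean(0).round(4),np.median(G,0).round(4),cv2.minAreaRect(G[G[:,2]>.105][:,:2].astype(np.float32)*1000))
    C=cloud(n,tag,[(.5,.6),(.17,.27),(.045,.063)]); Ct=C[C[:,2]>.051]; print('collar',len(C),C.mean(0).round(4),Ct.max(0),cv2.minEnclosingCircle(Ct[:,:2].astype(np.float32)*1000))
    B=cloud(n,tag,[(.46,.63),(.12,.31),(.018,.032)]);print('rack',cv2.minAreaRect(B[:,:2].astype(np.float32)*1000),np.median(B[:,2]))
    P=cloud(n,tag,[(.5,.6),(.17,.27),(.066,.09)]);print('post',P.mean(0),P[:,2].max())
fc=lambda u0,v0,s,x,y:(u0+(x+.5)/s-.5,v0+(y+.5)/s-.5)
print('collar top', atz('top',*fc(207,195,10,197,148),.055),'screw',atz('top',*fc(207,195,10,190,235),.04))
print('collar side', atz('side',*fc(233,218,10,199,405-300),.055))
print('disc',atz('top',*fc(325,200,5,592-400,95),.085),'side',atz('side',*fc(305,135,5,554-400,425-300),.085))
print('guide',atz('top',*fc(325,200,5,640-400,247),.107))
E
```

```text
top
mixer ((543.2586059570312, -163.3170623779297), (228.30072021484375, 196.02003479003906), 13.275687217712402)
spindle 69 [ 0.5275 -0.1659  0.1416] [ 0.517  -0.176   0.1252] [ 0.5385 -0.1588  0.1483]
((527.7056274414062, -167.6422119140625), (16.3917236328125, 21.654464721679688), 85.3692398071289)
guide 111 [ 0.4454 -0.1864  0.1079] [ 0.4455 -0.1898  0.1101] ((444.9949645996094, -186.91119384765625), (26.63800811767578, 34.199466705322266), 12.239668846130371)
collar 153 [0.55   0.218  0.0555] [0.57200751 0.23954383 0.06246327] ((550.4073486328125, 218.47625732421875), 22.85386848449707)
rack ((548.4360961914062, 197.7506103515625), (148.4623565673828, 105.40143585205078), 83.76988220214844) 0.02556438926471072
post [0.55034482 0.2188025  0.07401557] 0.07776513242948946
side
mixer ((541.2412109375, -163.45704650878906), (227.3087921142578, 199.4176025390625), 13.929600715637207)
spindle 55 [ 0.5253 -0.164   0.1384] [ 0.514  -0.1768  0.1259] [ 0.5379 -0.1581  0.1499]
((526.4988403320312, -167.0184783935547), (23.013437271118164, 19.041584014892578), 9.658456802368164)
guide 87 [ 0.4434 -0.1847  0.1079] [ 0.443  -0.1801  0.1087] ((444.8232727050781, -187.57618713378906), (26.170429229736328, 40.06709671020508), 13.298786163330078)
collar 171 [0.5459 0.2218 0.0541] [0.57152033 0.24189179 0.06213869] ((550.386962890625, 218.50123596191406), 24.084138870239258)
rack ((548.8480834960938, 197.48329162597656), (145.844482421875, 108.02056884765625), 80.02289581298828) 0.025802806883378826
post [0.54928411 0.22032022 0.07257324] 0.0769118138837267
collar top [0.55055923 0.21836498 0.055     ] screw [0.52597548 0.22114664 0.04      ]
collar side [0.55473002 0.21602249 0.055     ]
disc [ 0.52817964 -0.16793272  0.085     ] side [ 0.52883568 -0.16919878  0.085     ]
guide [ 0.44538057 -0.18586305  0.107     ]
```

Results:
- **Spindle:** (0.528, -0.167), with mixer yaw about 13.4°. Both views show it narrow along y, so the flats face mixer y and need about a 90° turn.
- **Collar:** (0.5504, 0.2185), top at 0.055, with x yaw about -3°.

I'll turn the spindle first.

```bash
python3 -c "
from h import *
todo(.528,-.167,.24,np.radians(13.4))"
```

```text
pos [ 0.2322 -0.5796  0.2304] yaw 21.82 turn rz units 1.05 shift cur axes [ 8.559 -5.462 -0.191] shift in final axes [ 7.667 -6.656 -0.191]
```

Request:
play_rows(
  plan=[
    [85, 0, 0, -0.1, 0, 0, 0.525],
    [85, 0, 0, -0.1, 0, 0, 0.525],
    [85, 0.7, -0.61, 0, 0, 0, 0],
    [85, 0.7, -0.61, 0, 0, 0, 0],
    [85, 0.7, -0.61, 0, 0, 0, 0],
    [85, 0.7, -0.61, 0, 0, 0, 0],
    [85, 0.7, -0.61, 0, 0, 0, 0],
    [85, 0.7, -0.61, 0, 0, 0, 0],
    [85, 0.7, -0.61, 0, 0, 0, 0],
    [85, 0.7, -0.61, 0, 0, 0, 0],
    [85, 0.7, -0.61, 0, 0, 0, 0],
    [85, 0.7, -0.61, 0, 0, 0, 0],
  ],
  grip_force=40,
)

```text
t: 1.3
tool_pos: [0.5026, -0.2005, 0.2411]
tcp_rot: [0.993, 0.117, -0.0, -0.0]
ft_force: [0.3, -0.9, -0.4]
grip_width: 0.995
gripper_force: 0.0
```

```bash
python3 -c "
from h import *
todo(.528,-.167,.112,np.radians(13.4));print(status.state()['joints'])"
```

```text
pos [ 0.5026 -0.2005  0.2411] yaw 13.41 turn rz units 0.0 shift cur axes [ 0.649 -0.533  2.581] shift in final axes [ 0.649 -0.533  2.581]
[-5.86093048e-01  4.02938398e-01  1.63192668e+00 -3.62958848e-05
  1.10735201e+00  7.50617072e-01]
```

Request:
play_rows(
  plan=[
    [85, 0.33, -0.275, 0, 0, 0, 0],
    [85, 0.33, -0.275, 0, 0, 0, 0],
    [85, 0, 0, 0.5, 0, 0, 0],
    [85, 0, 0, 0.5, 0, 0, 0],
    [85, 0, 0, 0.5, 0, 0, 0],
    [85, 0, 0, 0.5, 0, 0, 0],
    [85, 0, 0, 0.58, 0, 0, 0],
    [85, 0, 0, 0, 0, 0, 0],
  ],
)

```text
t: 2.1
tool_pos: [0.5248, -0.1664, 0.1087]
tcp_rot: [0.993, 0.117, -0.004, -0.003]
ft_force: [-0.2, 0.8, 0.1]
grip_width: 0.997
gripper_force: 0.0
```

```bash
python3 -c "
from h import *
todo(.528,-.167,.112,np.radians(13.4))"
```

```text
pos [ 0.5248 -0.1664  0.1087] yaw 13.41 turn rz units 0.0 shift cur axes [ 0.059  0.027 -0.065] shift in final axes [ 0.059  0.027 -0.065]
```

Request:
play_rows(
  plan=[
    [10, 0, 0, 0, 0, 0, 0],
    [10, 0, 0, 0, 0, 0, 0],
    [10, 0, 0, 0, 0, 0, 0],
    [10, 0, 0, 0, 0, 0, 0],
    [10, 0, 0, 0, 0, 0, 0],
    [10, 0, 0, 0, 0, 0, 0],
    [10, 0, 0, 0, 0, 0, 0],
    [10, 0, 0, 0, 0, 0, 0],
    [10, 0, 0, 0, 0, 0, 0],
    [10, 0, 0, 0, 0, 0, 0],
  ],
)

```text
t: 3.1
tool_pos: [0.528, -0.1677, 0.1136]
tcp_rot: [0.993, 0.117, 0.001, 0.0]
ft_force: [-0.5, 1.3, 5.8]
grip_width: 0.211
gripper_force: 39.1
```

Request:
play_rows(
  plan=[
    [10, 0, 0, 0, 0, 0, 0],
    [10, 0, 0, 0, 0, 0, 0],
    [10, 0, 0, 0, 0, 0, 0],
    [10, 0, 0, 0, 0, 0, 0],
  ],
  grip_force=80,
)

```text
t: 3.5
tool_pos: [0.5281, -0.1677, 0.1137]
tcp_rot: [0.993, 0.117, 0.001, 0.0]
ft_force: [-1.0, 1.3, 6.1]
grip_width: 0.198
gripper_force: 77.9
```

```bash
python3 -c "
from h import *
s=status.state();print(s['grip_width']*85.4,s['tool_pos'],yaw(),s['ft_force'],s['torque'])
grab('top','t1');grab('side','s1')
t=cv2.imread('pics/t1.png');s=cv2.imread('pics/s1.png')
f=lambda im,u,v,w,h:cv2.resize(im[v:v+h,u:u+w],(400,300),interpolation=cv2.INTER_CUBIC)
cv2.imwrite('pics/m1.png',np.hstack([f(t,325,200,80,60),f(s,305,135,60,45)]))"
```

```text
16.942041489307975 [ 0.52808095 -0.16765342  0.1136999 ] 0.23386945917783553 [-0.98207019  1.32503855  6.14841649] [ 0.30908246  0.1688049  -0.07980711]
```

View pics/m1.png

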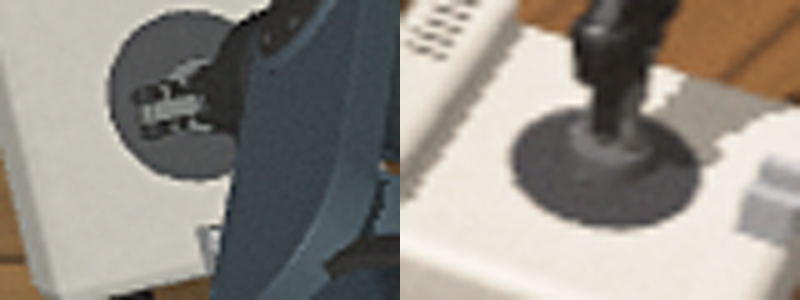

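Gripped at about 17 mm, so the jaws are on the flats. The picture shows the fingers closed on the spindle with the guide at right. Now I'll turn it +90°.

Request:
play_rows(
  plan=[
    [10, 0, 0, 0, 0, 0, -0.9375],
    [10, 0, 0, 0, 0, 0, -0.9375],
    [10, 0, 0, 0, 0, 0, -0.9375],
    [10, 0, 0, 0, 0, 0, -0.9375],
    [10, 0, 0, 0, 0, 0, -0.9375],
    [10, 0, 0, 0, 0, 0, -0.9375],
    [10, 0, 0, 0, 0, 0, -0.9375],
    [10, 0, 0, 0, 0, 0, -0.9375],
    [10, 0, 0, 0, 0, 0, -0.9375],
    [10, 0, 0, 0, 0, 0, -0.9375],
    [10, 0, 0, 0, 0, 0, -0.9375],
    [10, 0, 0, 0, 0, 0, -0.9375],
  ],
)

```text
t: 4.8
tool_pos: [0.5284, -0.1679, 0.1137]
tcp_rot: [0.618, 0.786, 0.0, 0.001]
ft_force: [0.4, 1.7, 5.7]
grip_width: 0.193
gripper_force: 78.7
```

Request:
play_rows(
  plan=[
    [10, 0, 0, 0, 0, 0, 0],
    [10, 0, 0, 0, 0, 0, 0],
    [10, 0, 0, 0, 0, 0, 0],
  ],
)

```text
t: 5.1
tool_pos: [0.5284, -0.1678, 0.1137]
tcp_rot: [0.62, 0.785, 0.0, 0.001]
ft_force: [-1.2, 0.8, 6.4]
grip_width: 0.196
gripper_force: 77.9
```

```bash
python3 -c "
from h import *
s=status.state();print(s['grip_width']*85.4,s['torque'],s['ft_force'],s['joints']);todo(.528,-.167,.112,np.radians(103.4))"
```

```text
16.762922283551077 [0.2400024  0.15444376 0.02422858] [-1.19340728  0.83979342  6.44338381] [-5.09386195e-01  5.99399679e-01  1.71567806e+00  5.26476107e-04
  8.24513615e-01 -7.44236956e-01]
pos [ 0.5284 -0.1678  0.1137] yaw 103.44 turn rz units 0.0 shift cur axes [ 0.018 -0.003  0.034] shift in final axes [ 0.018 -0.003  0.034]
```

Request:
play_rows(
  plan=[
    [85, 0, 0, 0, 0, 0, 0],
    [85, 0, 0, 0, 0, 0, 0],
    [85, 0, 0, 0, 0, 0, 0],
    [85, 0, 0, 0, 0, 0, 0],
    [85, 0, 0, 0, 0, 0, 0],
    [85, 0, 0, -0.6, 0, 0, 0],
    [85, 0, 0, -0.6, 0, 0, 0],
    [85, 0, 0, -0.6, 0, 0, 0],
    [85, 0, 0, -0.6, 0, 0, 0],
    [85, 0, 0, 0, 0, 0, 0],
  ],
)

```text
t: 6.1
tool_pos: [0.5302, -0.1692, 0.2366]
tcp_rot: [0.62, 0.785, 0.001, 0.005]
ft_force: [0.8, -0.1, 0.8]
grip_width: 0.995
gripper_force: 0.0
```

```bash
python3 -c "
from h import *
grab('top','t2');grab('side','s2')
for n,tag in(('top','t2'),('side','s2')):
    S=cloud(n,tag,[(.47,.58),(-.22,-.11),(.125,.152)]); 
    if len(S)>5: print(len(S),cv2.minAreaRect(S[:,:2].astype(np.float32)*1000))
todo(.5504,.2185,.23,np.radians(-3))"
```

```text
66 ((527.6969604492188, -166.84722900390625), (15.781817436218262, 21.987571716308594), 1.0276840925216675)
52 ((524.0675659179688, -167.73272705078125), (25.056150436401367, 16.21370506286621), 74.70037078857422)
pos [ 0.5278 -0.168   0.2327] yaw 103.41 turn rz units 13.3 shift cur axes [7.413 2.234 0.055] shift in final axes [ 0.048 -7.742  0.055]
```

Request:
play_rows(
  plan=[
    [85, 0.741, 0.223, 0, 0, 0, 0],
    [85, 0.741, 0.223, 0, 0, 0, 0],
    [85, 0.741, 0.223, 0, 0, 0, 0],
    [85, 0.741, 0.223, 0, 0, 0, 0],
    [85, 0.741, 0.223, 0, 0, 0, 0],
    [85, 0.741, 0.223, 0, 0, 0, 0],
    [85, 0.741, 0.223, 0, 0, 0, 0],
    [85, 0.741, 0.223, 0, 0, 0, 0],
    [85, 0.741, 0.223, 0, 0, 0, 0],
    [85, 0.741, 0.223, 0, 0, 0, 0],
  ],
)

```text
t: 7.2
tool_pos: [0.5488, 0.2197, 0.2301]
tcp_rot: [0.62, 0.785, -0.002, -0.001]
ft_force: [-0.1, -0.8, -0.4]
grip_width: 0.996
gripper_force: 0.0
```

Request:
play_rows(
  plan=[
    [85, 0, 0, 0, 0, 0, 0.95],
    [85, 0, 0, 0, 0, 0, 0.95],
    [85, 0, 0, 0, 0, 0, 0.95],
    [85, 0, 0, 0, 0, 0, 0.95],
    [85, 0, 0, 0, 0, 0, 0.95],
    [85, 0, 0, 0, 0, 0, 0.95],
    [85, 0, 0, 0, 0, 0, 0.95],
    [85, 0, 0, 0, 0, 0, 0.95],
    [85, 0, 0, 0, 0, 0, 0.95],
    [85, 0, 0, 0, 0, 0, 0.95],
    [85, 0, 0, 0, 0, 0, 0.95],
    [85, 0, 0, 0, 0, 0, 0.95],
  ],
)

```text
t: 8.4
tool_pos: [0.5488, 0.218, 0.23]
tcp_rot: [0.995, 0.104, -0.002, 0.0]
ft_force: [-0.0, 0.0, 0.4]
grip_width: 0.996
gripper_force: 0.0
```

Request:
play_rows(
  plan=[
    [85, 0, 0, 0, 0, 0, 0.95],
    [85, 0, 0, 0, 0, 0, 0.95],
    [85, 0, 0, 0, 0, 0, 0],
    [85, 0, 0, 0, 0, 0, 0],
  ],
)

```text
t: 8.8
tool_pos: [0.5493, 0.2182, 0.2308]
tcp_rot: [1.0, -0.025, -0.001, 0.0]
ft_force: [-0.1, -0.5, 0.3]
grip_width: 0.996
gripper_force: 0.0
```

```bash
python3 -c "
from h import *
todo(.5504,.2185,.027,np.radians(-3));print(status.state()['joints'])"
```

```text
pos [0.5493 0.2182 0.2308] yaw -2.83 turn rz units 0.02 shift cur axes [ 0.021 -0.008  4.077] shift in final axes [ 0.021 -0.008  4.077]
[ 1.89124238e-01  4.83306341e-01  1.51852092e+00 -1.94267394e-05
  1.14275576e+00  1.80924021e+00]
```

Request:
play_rows(
  plan=[
    [85, 0.02, 0, 0.6, 0, 0, 0],
    [85, 0, 0, 0.6, 0, 0, 0],
    [85, 0, 0, 0.6, 0, 0, 0],
    [85, 0, 0, 0.6, 0, 0, 0],
    [85, 0, 0, 0.5, 0, 0, 0],
    [85, 0, 0, 0.4, 0, 0, 0],
    [85, 0, 0, 0.4, 0, 0, 0],
    [85, 0, 0, 0.36, 0, 0, 0],
    [85, 0, 0, 0, 0, 0, 0],
    [85, 0, 0, 0, 0, 0, 0],
  ],
)

```text
t: 9.8
tool_pos: [0.5509, 0.2183, 0.0289]
tcp_rot: [1.0, -0.025, -0.001, 0.0]
ft_force: [-0.3, 0.0, -0.1]
grip_width: 0.995
gripper_force: 0.0
```

Request:
play_rows(
  plan=[
    [30, 0, 0, 0, 0, 0, 0],
    [30, 0, 0, 0, 0, 0, 0],
    [30, 0, 0, 0, 0, 0, 0],
    [30, 0, 0, 0, 0, 0, 0],
    [30, 0, 0, 0, 0, 0, 0],
    [30, 0, 0, 0, 0, 0, 0],
    [30, 0, 0, 0, 0, 0, 0],
    [30, 0, 0, 0, 0, 0, 0],
    [30, 0, 0, 0, 0, 0, 0],
  ],
  grip_force=80,
)

```text
t: 10.7
tool_pos: [0.5521, 0.2185, 0.0308]
tcp_rot: [1.0, -0.026, 0.001, -0.0]
ft_force: [-0.6, 0.4, 6.5]
grip_width: 0.516
gripper_force: 82.0
```

```bash
python3 -c "
from h import *
s=status.state();print(s['grip_width']*85.4,s['torque'],s['ft_force']);todo(.5504,.2185,.027,np.radians(-3))"
```

```text
44.02690950766058 [-0.06805295  0.10221101  0.04329285] [-0.5523135   0.35258032  6.47709327]
pos [0.5521 0.2185 0.0308] yaw -2.97 turn rz units 0.0 shift cur axes [-0.035  0.002  0.076] shift in final axes [-0.035  0.002  0.076]
```

Request:
play_rows(
  plan=[
    [30, 0, 0, -0.3, 0, 0, 0],
    [30, 0, 0, -0.4, 0, 0, 0],
    [30, 0, 0, -0.5, 0, 0, 0],
    [30, 0, 0, -0.6, 0, 0, 0],
    [30, 0, 0, -0.6, 0, 0, 0],
    [30, 0, 0, -0.6, 0, 0, 0],
    [30, 0, 0, -0.5, 0, 0, 0],
    [30, 0, 0, -0.5, 0, 0, 0],
    [30, 0, 0, 0, 0, 0, 0],
    [30, 0, 0, 0, 0, 0, 0],
  ],
)

```text
t: 11.7
tool_pos: [0.5508, 0.2183, 0.2299]
tcp_rot: [1.0, -0.026, 0.0, -0.0]
ft_force: [0.3, 0.7, -1.9]
grip_width: 0.513
gripper_force: 81.5
```

```bash
python3 -c "
from h import *
s=status.state();print(s['grip_width']*85.4,s['torque'],s['ft_force']);todo(.5284,-.1678,.23,np.radians(13.4))
p=s['tool_pos'];print(proj('top',p),proj('side',p))
grab('top','t3');grab('side','s3')
t=cv2.imread('pics/t3.png');s=cv2.imread('pics/s3.png')
f=lambda im,q,w,h:cv2.resize(im[int(q[1])-h//2:int(q[1])+h//2,int(q[0])-w//2:int(q[0])+w//2],(400,300),interpolation=cv2.INTER_CUBIC)
cv2.imwrite('pics/m3.png',np.hstack([f(t,proj('top',p),40,30),f(s,proj('side',p),40,30)]))"
```

```text
43.78932434662819 [ 0.03352994  0.03526811 -0.05731858] [ 0.31290497  0.69430247 -1.86690605]
pos [0.5508 0.2183 0.2299] yaw -2.98 turn rz units -2.05 shift cur axes [-4.700e-02  7.735e+00 -1.000e-03] shift in final axes [-2.226e+00  7.408e+00 -1.000e-03]
[219.83873016 204.64821628] [252.61959728 184.84189261]
```

View pics/m3.png

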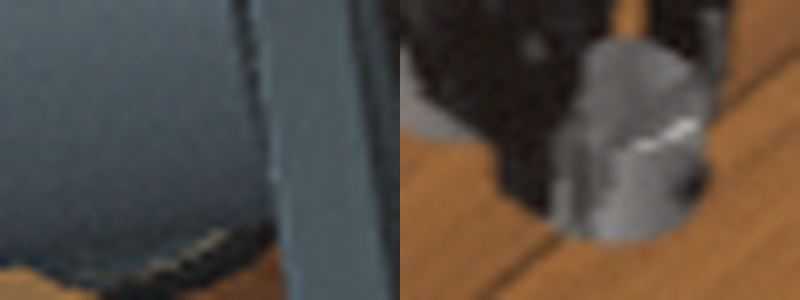

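Side view: the collar is held upright, with the screw stub at its right edge, pixel about (260.5,187), so it faces -x. I'll check the collar's offset in the hand and its yaw.

```bash
python3 - <<'E'
from h import *
from scipy.optimize import least_squares
def fit(P,n):
    r=least_squares(lambda c:np.hypot(P[:,0]-c[0],P[:,1]-c[1])-.023,[.55,.218],loss='soft_l1',f_scale=.001); print(n,len(P),r.x.round(4),np.abs(r.fun).mean())
fit(cloud('side','s0',[(.515,.55),(.19,.25),(.028,.05)]),'rack')
for lo,hi in((.226,.236),(.236,.248),(.226,.25)): fit(cloud('side','s3',[(.518,.56),(.195,.242),(lo,hi)]),'hand')
# screw pixel predictions
c0=np.array([.5504,.2185,.04]);c1=np.array([.5495,.2183,.239])
for a in(-14,-10,-6,-3,0,4,8):
    d=-.026*np.array([np.cos(np.radians(a)),np.sin(np.radians(a)),0]); print(a,proj('top',c0+d).round(2),proj('side',c0+d).round(2),proj('side',c1+d).round(2))
p=np.load('pics/t0.npz')['p'].astype(int)
print(p[214:222,219:234].sum(2)//3)
print((p[214:222,219:234,2]-p[214:222,219:234,0]))
E
```

```text
rack 81 [0.5484 0.2166] 0.0030820440626553474
hand 42 [0.5497 0.2188] 0.002563477706450621
hand 71 [0.5477 0.2222] 0.004064812248559636
hand 124 [0.5485 0.2191] 0.003576028215000644
-14 [224.3  218.31] [258.16 238.44] [258.83 188.3 ]
-10 [224.9  218.45] [258.66 238.14] [259.41 188.  ]
-6 [225.51 218.54] [259.14 237.82] [259.96 187.68]
-3 [225.98 218.58] [259.48 237.56] [260.34 187.42]
0 [226.44 218.6 ] [259.8  237.29] [260.71 187.14]
4 [227.06 218.59] [260.2  236.91] [261.16 186.76]
8 [227.68 218.53] [260.56 236.51] [261.57 186.36]
[[ 59 108 114 111 111 111 112 110 110 113 115 118 116 103  95]
 [ 52  74 130 146 142 131 132 133 133 132 138 138 114  91  45]
 [ 51  47  54 103 142 159 158 152 155 159 151 100  91  60  32]
 [ 57  54  49  46  52  87 134 175 162  99  82  54  26  29  33]
 [ 55  57  53  54  49  53  67  78  56  36  26  28  31  36  38]
 [ 54  56  61  55  55  53  52  52  45  46  36  36  38  35  41]
 [ 51  52  55  51  56  56  54  57  57  59  56  34  35  38  38]
 [ 54  53  53  51  54  52  54  55  54  59  59  57  60  61  59]]
[[-37  -6   2   0   1   0   2   0  -1   0   0  -2  -1   2   1]
 [-49 -22   8   5   0   0   0  -1  -1   0   0   0   2   1 -31]
 [-53 -59 -41  -4   5   4  -1  -1  -1   0   2   3   0 -18 -36]
 [-48 -50 -57 -53 -36  -7   3   1   2   1   1 -19 -36 -36 -35]
 [-52 -53 -52 -53 -58 -45   8   8   5   0 -29 -39 -34 -28 -32]
 [-50 -51 -48 -52 -53 -51 -24 -27 -27 -28 -35 -30 -34 -35 -37]
 [-47 -46 -45 -52 -52 -54 -55 -54 -52 -54 -54 -32 -34 -28 -35]
 [-47 -47 -47 -48 -45 -45 -49 -49 -50 -50 -49 -51 -53 -51 -49]]
```

Collar yaw is about 0°, so +3° relative to the hand. It sits about 1 mm behind the TCP along tool x. I'll move over the spindle with tool yaw 11°.

Request:
play_rows(
  plan=[
    [30, 0, 0.5, 0, 0, 0, 0],
    [30, 0, 0.7, 0, 0, 0, 0],
    [30, 0, 0.7, 0, 0, 0, 0],
    [30, 0, 0.7, 0, 0, 0, 0],
    [30, 0, 0.7, 0, 0, 0, 0],
    [30, 0, 0.7, 0, 0, 0, 0],
    [30, 0, 0.7, 0, 0, 0, 0],
    [30, 0, 0.7, 0, 0, 0, 0],
    [30, 0, 0.7, 0, 0, 0, 0],
    [30, 0, 0.7, 0, 0, 0, 0],
    [30, 0, 0.5, 0, 0, 0, 0],
    [30, 0, 0.435, 0, 0, 0, 0],
  ],
)

```text
t: 13.0
tool_pos: [0.5299, -0.1692, 0.2275]
tcp_rot: [1.0, -0.027, -0.002, -0.001]
ft_force: [0.4, -0.1, -0.4]
grip_width: 0.515
gripper_force: 81.6
```

Request:
play_rows(
  plan=[
    [30, 0, 0, 0, 0, 0, -0.875],
    [30, 0, 0, 0, 0, 0, -0.875],
    [30, 0, 0, 0.4, 0, 0, 0],
    [30, 0, 0, 0.4, 0, 0, 0],
    [30, 0, 0, 0.2, 0, 0, 0],
    [30, 0, 0, 0, 0, 0, 0],
    [30, 0, 0, 0, 0, 0, 0],
    [30, 0, 0, 0, 0, 0, 0],
  ],
)

```text
t: 13.8
tool_pos: [0.5316, -0.1682, 0.1799]
tcp_rot: [0.995, 0.096, 0.001, 0.0]
ft_force: [0.1, -0.2, -1.2]
grip_width: 0.514
gripper_force: 81.6
```

```bash
python3 -c "
from h import *
s=status.state();print(s['torque'],s['ft_force']);todo(.5294,-.1676,.155,np.radians(11))
grab('side','s4'); p=s['tool_pos'];q=proj('side',p);print(q)
t=cv2.imread('pics/s4.png');u,v=int(q[0]),int(q[1])
cv2.imwrite('pics/m4.png',cv2.resize(t[v-25:v+35,u-40:u+40],(800,600),interpolation=cv2.INTER_CUBIC))"
```

```text
[ 0.01570829 -0.01536371 -0.02294642] [ 0.11897433 -0.17739377 -1.21762403]
pos [ 0.5316 -0.1682  0.1799] yaw 11.02 turn rz units 0.0 shift cur axes [-0.041 -0.02   0.499] shift in final axes [-0.041 -0.02   0.499]
[338.66682479 136.16463143]
```

View pics/m4.png

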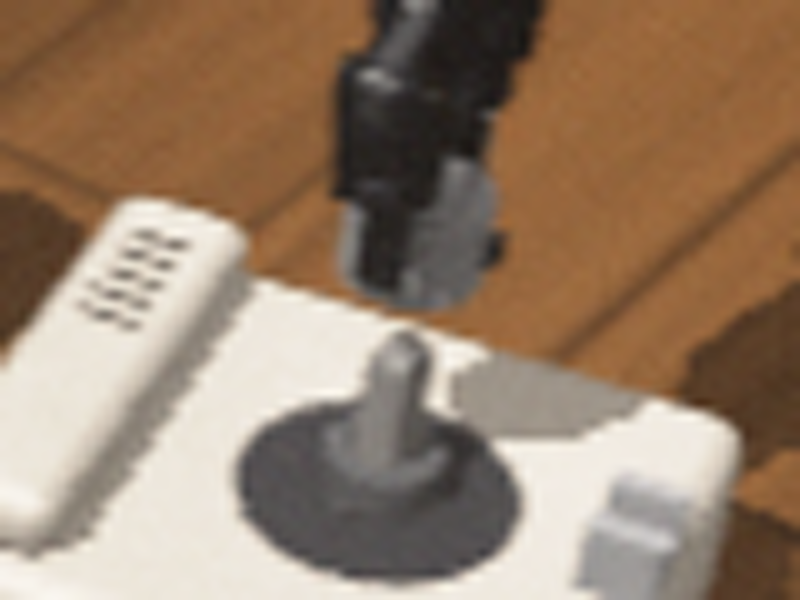

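Side view: the collar is above the spindle with the screw on the guide side at crop (490,250). The collar centre is at about crop x=420 and the spindle tip at about (405,335). I'll check that offset against projection.

```bash
python3 -c "
from h import *
s=status.state();p=s['tool_pos']
o=np.array([338-40,136-25])
f=lambda P:((proj('side',P)-o+.5)*10-.5).round(0)
print('spindle top',f([.5284,-.1678,.145]),'foot',f([.5284,-.1678,.103]))
for z in(.174,.189,.204): print(z,f([p[0]-.001,p[1],z]), f([p[0]-.001-.027*.974,p[1]-.027*.225,z]))
def c(lo,hi):
    C=cloud('side','s4',[(p[0]-.04,p[0]+.01),(p[1]-.03,p[1]+.03),(lo,hi)]);print(len(C),C.min(0),C.max(0))
c(.176,.2)
"
```

```text
spindle top [403. 349.] foot [385. 451.]
0.174 [411. 273.] [492. 297.]
0.189 [418. 234.] [500. 258.]
0.204 [425. 194.] [508. 219.]
72 [ 0.50322533 -0.18637756  0.17678166] [ 0.54154931 -0.13828864  0.1997936 ]
```

Request:
play_rows(
  plan=[
    [30, -0.04, -0.02, 0.2, 0, 0, 0],
    [30, 0, 0, 0.3, 0, 0, 0],
    [30, 0, 0, 0, 0, 0, 0],
    [30, 0, 0, 0, 0, 0, 0],
    [30, 0, 0, 0.06, 0, 0, 0],
    [30, 0, 0, 0.06, 0, 0, 0],
    [30, 0, 0, 0.06, 0, 0, 0],
    [30, 0, 0, 0, 0, 0, 0],
  ],
)

```text
t: 14.65
tool_pos: [0.5288, -0.1674, 0.145]
tcp_rot: [0.995, 0.096, -0.0, 0.0]
ft_force: [0.0, -0.6, -2.7]
grip_width: 0.516
gripper_force: 81.5
```

```bash
python3 -c "
from h import *
s=status.state();print(s['torque'],s['ft_force']);todo(.5294,-.1676,.13,np.radians(11))"
```

```text
[-0.0909267  -0.07044341 -0.0301977 ] [ 0.031122   -0.62427114 -2.65308286]
pos [ 0.5288 -0.1674  0.145 ] yaw 11.01 turn rz units 0.0 shift cur axes [0.01  0.007 0.3  ] shift in final axes [0.01  0.007 0.3  ]
```

Request:
play_rows(
  plan=[
    [30, 0.01, 0, 0.06, 0, 0, 0],
    [30, 0, 0, 0.06, 0, 0, 0],
    [30, 0, 0, 0.06, 0, 0, 0],
    [30, 0, 0, 0.06, 0, 0, 0],
    [30, 0, 0, 0.06, 0, 0, 0],
    [30, 0, 0, 0, 0, 0, 0],
    [30, 0, 0, 0, 0, 0, 0],
  ],
)

```text
t: 15.35
tool_pos: [0.5289, -0.1672, 0.1297]
tcp_rot: [0.995, 0.096, -0.001, -0.0]
ft_force: [-3.3, -1.1, -0.8]
grip_width: 0.514
gripper_force: 81.9
```

```bash
python3 -c "
from h import *
s=status.state();print(s['torque'],s['ft_force'],s['grip_width']*85.4);todo(.5294,-.1676,.11,np.radians(11))"
```

```text
[-0.32359101  0.52651003 -0.02520421] [-3.335638   -1.12151297 -0.7623805 ] 43.91613904964529
pos [ 0.5289 -0.1672  0.1297] yaw 11.02 turn rz units 0.0 shift cur axes [0.008 0.01  0.394] shift in final axes [0.008 0.01  0.394]
```

Request:
play_rows(
  plan=[
    [30, -0.01, 0, 0.06, 0, 0, 0],
    [30, 0, 0, 0.06, 0, 0, 0],
    [30, 0, 0, 0.06, 0, 0, 0],
    [30, 0, 0, 0.06, 0, 0, 0],
    [30, 0, 0, 0.06, 0, 0, 0],
    [30, 0, 0, 0.06, 0, 0, 0],
    [30, 0, 0, 0.06, 0, 0, 0],
    [30, 0, 0, 0, 0, 0, 0],
    [30, 0, 0, 0, 0, 0, 0],
  ],
  grip_force=110,
)

```text
t: 16.25
tool_pos: [0.5289, -0.1673, 0.1087]
tcp_rot: [0.995, 0.096, -0.0, -0.0]
ft_force: [-2.3, -1.3, -2.1]
grip_width: 0.507
gripper_force: 111.6
```

```bash
python3 -c "
from h import *
s=status.state();print(s['torque'],s['ft_force'],s['grip_width']*85.4);todo(.5294,-.1676,.098,np.radians(11))"
```

```text
[-0.32574622  0.40281939 -0.04543569] [-2.257746   -1.25585388 -2.11000325] 43.25826493129146
pos [ 0.5289 -0.1673  0.1087] yaw 11.01 turn rz units 0.0 shift cur axes [0.009 0.009 0.215] shift in final axes [0.009 0.009 0.215]
```

Request:
play_rows(
  plan=[
    [30, 0, 0, 0.04, 0, 0, 0],
    [30, 0, 0, 0.04, 0, 0, 0],
    [30, 0, 0, 0.04, 0, 0, 0],
    [30, 0, 0, 0.04, 0, 0, 0],
    [30, 0, 0, 0.02, 0, 0, 0],
    [30, 0, 0, 0, 0, 0, 0],
    [30, 0, 0, 0, 0, 0, 0],
  ],
)

```text
t: 16.95
tool_pos: [0.5289, -0.1673, 0.1013]
tcp_rot: [0.995, 0.096, 0.0, 0.0]
ft_force: [-4.7, -0.8, 8.3]
grip_width: 0.505
gripper_force: 112.5
```

```bash
python3 -c "
from h import *
s=status.state();print(s['torque'],s['ft_force'],s['grip_width']*85.4);todo(.5294,-.1676,.098,np.radians(11))"
```

```text
[-0.10778481  0.75322644 -0.05626113] [-4.68999024 -0.81408814  8.28784195] 43.08907411539423
pos [ 0.5289 -0.1673  0.1013] yaw 11.02 turn rz units 0.0 shift cur axes [0.008 0.008 0.066] shift in final axes [0.008 0.008 0.066]
```

Request:
play_rows(
  plan=[
    [30, 0, 0, 0.03, 0, 0, 0],
    [30, 0, 0, 0.03, 0, 0, 0],
    [30, 0, 0, 0, 0, 0, 0],
    [30, 0, 0, 0, 0, 0, 0],
  ],
)

```text
t: 17.35
tool_pos: [0.5289, -0.1673, 0.0989]
tcp_rot: [0.995, 0.096, 0.0, 0.0]
ft_force: [-5.8, -1.0, 12.6]
grip_width: 0.504
gripper_force: 113.1
```

Request:
play_rows(
  plan=[
    [30, 0, 0, 0.03, 0, 0, 0],
    [30, 0, 0, 0.03, 0, 0, 0],
    [30, 0, 0, 0, 0, 0, 0],
    [30, 0, 0, 0, 0, 0, 0],
  ],
)

```text
t: 17.75
tool_pos: [0.529, -0.1673, 0.0987]
tcp_rot: [0.995, 0.096, 0.001, 0.001]
ft_force: [-9.8, 1.5, 31.0]
grip_width: 0.506
gripper_force: 115.2
```

```bash
python3 -c "
from h import *
s=status.state();print(s['torque'],s['ft_force'],s['grip_width']*85.4);p=s['tool_pos'];print(p)
grab('side','s5')
C=cloud('side','s5',[(p[0]-.04,p[0]+.03),(p[1]-.03,p[1]+.03),(.09,.16)])
q=proj('side',p);u,v=int(q[0]),int(q[1]);print(u,v)
t=cv2.imread('pics/s5.png')
cv2.imwrite('pics/m5.png',cv2.resize(t[v-35:v+25,u-40:u+40],(800,600),interpolation=cv2.INTER_CUBIC))
o=np.array([u-40,v-35]);f=lambda P:((proj('side',P)-o+.5)*10-.5).round(0)
a=np.radians(13.4);sp=np.array([.5284,-.1678,0])
for z in(.093,.096,.1):
  print(z,'screw',f(sp+[-.027*np.cos(a),-.027*np.sin(a),z+.015]),'under rim -x',f(sp+[-.023,0,z]),'top centre',f(sp+[0,0,z+.03]))
"
```

```text
[ 0.38218521  1.62016727 -0.06209331] [-9.82159436  1.48673388 30.99438444] 43.18097825006867
[ 0.52898296 -0.1672928   0.09869622]
335 156
0.093 screw [496. 364.] under rim -x [470. 404.] top centre [424. 303.]
0.096 screw [497. 356.] under rim -x [471. 397.] top centre [425. 296.]
0.1 screw [499. 347.] under rim -x [473. 388.] top centre [427. 286.]
```

View pics/m5.png

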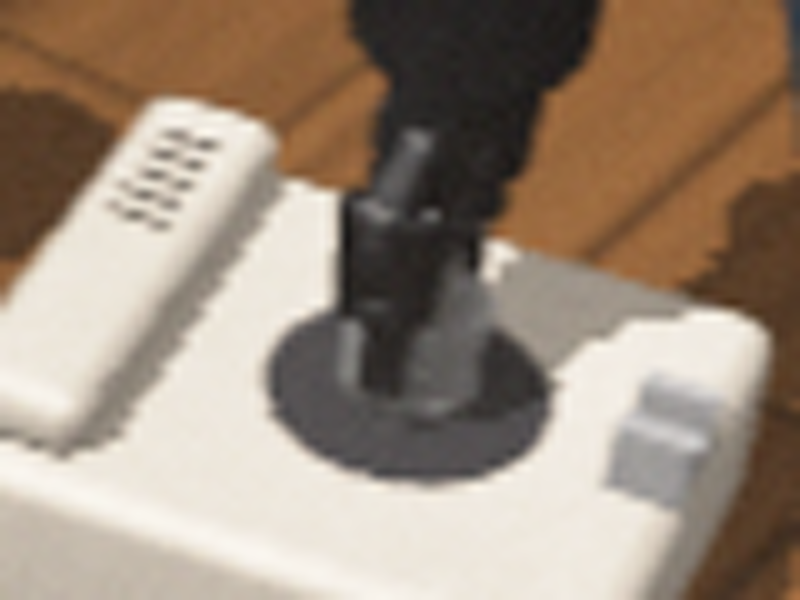

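The travel from sleeve contact is 10 mm and the force then rises sharply, so the collar is at the hard stop. The picture shows it low on the sleeve, with the dark screw at about crop (490,365) against a predicted (496,364). I'll ease the push slightly and check that it holds.

Request:
play_rows(
  plan=[
    [30, 0, 0, -0.025, 0, 0, 0],
    [30, 0, 0, 0, 0, 0, 0],
    [30, 0, 0, 0, 0, 0, 0],
    [30, 0, 0, 0, 0, 0, 0],
    [30, 0, 0, 0, 0, 0, 0],
    [30, 0, 0, 0, 0, 0, 0],
  ],
)

```text
t: 18.4
tool_pos: [0.5289, -0.1673, 0.0987]
tcp_rot: [0.995, 0.096, 0.0, 0.0]
ft_force: [-8.7, 0.8, 23.5]
grip_width: 0.507
gripper_force: 113.9
```

```bash
python3 -c "
from h import *
print(order.finish_job())"
```

```text
the job is handed in; nothing more can be done
None
```

I handed the job in at about 18 s with the gripper still holding the collar down on the spindle at the spring's stop. Its set screw points at the guide as far as the side camera shows, and I kept the arm away from the jar, muffin tin and cutter. No verdict came back.

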